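# Walk a sticky dust shutter closed over polished specimens

## Task

Close the blue dust shutter of the grey specimen case: slide it to the right by pushing its two red-capped posts along their slots until it is fully home against the end stop and square. It racks and wedges as soon as one end gets too far ahead, so work it along with short pushes at alternate ends, changing ends when you feel it bind and never forcing it (stay below about 25 N), then let go. Leave the tape roll, the glass dish and the tweezers where they lie.

Things in the scene. Friction and masses are not known exactly. Their poses are not given: they have to be found in the camera images.
- case: Low grey specimen case fixed to the worktop, 180 (its x) x 216 (y) x 48 mm high. Origin: centre of its underside; x is the closing direction (roughly to the robot's right), y points roughly away from the robot, z up. Two straight slots along x in its flat top deck, 30 mm wide, centred on y = +75 and -75 mm, run from x = -60 to +60 mm; the shutter slides under the deck.
- shutter: Blue dust shutter, a loose rigid plate 60 (x) x 190 (y) x 10 mm, 0.65 to 1.05 kg, held under the deck; only its two posts stick up through the slots. Origin: centre of its underside, 30 mm up; axes as the case's when square. It starts at x = -34 to -26 mm in the case's frame, maybe a little askew; fully home, against the end stop, at x = +40 mm and square.
- far_post (a point): Centre of the top of the shutter's post farther from the robot (y = +75 mm, x = 0 in its frame): upright round steel post, 16 mm diameter, red cap, top 76 mm above the worktop, so 28 mm stand above the deck. At home: x = +40 mm in the case's frame. Sliding drag is 3 to 8 N in all, under the plate's two ends, so a push on one post turns the plate about its other end.
- near_post (a point): Centre of the top of the post nearer the robot (y = -75 mm, x = 0), same as the far one. The plate's side play is unknown and differs each run: pushed at one post only, it turns a few hundredths up to about a tenth of a radian askew, then wedges and that post goes no further. A push on the other post frees it; that takes about the force that wedged it plus the drag (up to 20 N after a light wedge).
- window (a point): Centre of the window in the case's deck (48 mm along x, 120 mm along y, 48 mm above the worktop, between the slots in the half towards the end stop), through which three round specimens show; the closed shutter covers it from below.
- tape_roll: Bystander: small white roll of tape lying on the worktop, 48 x 34 x 34 mm; origin: centre of its underside.
- petri_dish: Bystander: clear round glass dish, 89 mm diameter, 14 mm high, in front of the polishing machine; origin: centre of its underside.
- tweezers: Bystander: steel tweezers lying in front of the polishing machine, 126 mm long, 8 mm high; origin: centre of the underside.
There are look-alikes about, which are no part of the job. There is more than one size of the shutter; the one meant has the size given above.

How it is judged:
At the end, for the whole second after the job is handed in: Both posts are within 3.5 mm of fully home along the case (home is +40 mm in the case's frame), the shutter is square with the case within 0.03 rad, and at rest (x of each of far_post, near_post in the frame of case above 0.0365 m and angle between the x axis of shutter and the x axis of case, either way round below 0.03 rad and linear speed of shutter below 0.01 m/s); the robot touches nothing.
It fails at once if the shutter is forced: a push of more than 30 N on it (contact force between any of the fingers, the arm and shutter above 30 N).
It fails at once if the tape roll, dish or tweezers moved by more than 20 mm (distance of any of tape_roll, petri_dish, tweezers from where it was at the start of the episode above 0.02 m).
It also fails if it takes over 72 s, if anything falls off the work surface, if the arm or the gripper's body presses on something with over 40 N, if the wrist force passes 120 N, or if a joint passes its speed limit or range.

## Robot

A 6-joint arm with a two-finger parallel gripper is mounted at the origin on a cart in front of the work surface, level with it; the furniture and walls round the work are solid. World frame = base frame: x ahead of the robot, y to its left, z up, the work surface at z = 0. Lengths are in m, angles in rad, forces in N, time in s.
With the tool pointing down it reaches from about 0.325 to 0.9 m from the base axis. Payload 3.5 kg.
Tool frame: the origin (TCP) lies between the finger pads; the fingertips stand 22 mm ahead of it and the grasp point (between the pads) lies 3 mm ahead of it (arm.finger_overhang is the distance from the TCP to the fingertips, in m); z points along the fingers, y is the line along which they close (so a half turn about z gives the same grasp; the last joint's range is limited). The gripper opens to 85 mm and grips with 20 to 120 N. Pads are 22 mm wide; open, the fingers measure 114 mm over their backs; the gripper's body (76 mm by 85 mm) begins 54 mm behind the grasp point. The pads swing forward as they close: fully open they stand 13 mm farther back than shut.
Start: joints at [-1.255, 0.276, -0.026, 1.268, 0, 1.467], TCP at [0.254, -0.571, 0.253] pointing down, gripper open.
Joint ranges: [-3.12, 3.12], [-0.85, 1.88], [-1.08, 1.24], [-1.95, 2.15], [-1.57, 1.53], [-3.14, 3.14]. Speed limits (rad/s): [2.57, 2.57, 3.14, 3.14, 3.14, 3.14].

## Interface

Orientations are given as a unit quaternion [w, x, y, z].
In Python, from cell import arm gives the robot as it stands.
- The arm moves only by the tool step_arm, never from a script. Its arguments are lists of equal length, an entry for each row: "linear": the shift along the world's x, y, z in cm, a list of three; "yaw": the turn about the world's z in degrees; "jaw": the finger opening in cm, from 0 to 8.54. In form: {"linear": [[tx, ty, tz], ...], "yaw": [yaw, ...], "jaw": [jaw, ...]}. A call has 1 to 8 rows; each row is the pose to reach, as a shift and turn from the pose commanded when the call began; what a row does not reach only later rows make up. A row lasts 1/10 s, in which the tool goes at most 50 mm and 8.59 degrees, less where a joint would pass 70% of its speed; a pose out of reach is approached as far as the arm can. A call with a gripper value outside its range is refused whole. The fingers move at their own pace and stop on an object; "force" is the grip in N (left out, the last holds). Time passes only in rows, so rows that repeat a pose let the fingers close. It gives the time, the measured TCP pose, the force, the opening and the grip force at its end, in the units of the state.
- arm.get_state(): the state, without advancing time (a new reading comes with each control period).
- arm.capture(name): name is "scene" or "side" or "wrist"; returns a dict with "pixels" (420x560x3 uint8, blue, green, red), "depth" (420x560 float32, m along the optical axis (not along the pixel's ray), 0 where there is no reading), "camera_matrix" (3x3 intrinsics, pixels), "rvec" (rotation vector, rad) and "tvec" (3), from world to camera coordinates, as OpenCV has them; the wrist camera has in their place "mount" (4x4, takes a point from camera to tool coordinates, whose origin is the TCP and whose axes are the flange's). Camera axes: x right, y down, z forward; pixel columns grow to the right and rows downward; lengths in m; the calibration is good to about 2 mm. A picture is of the moment at which its call begins: read the wrist's pose just before it.
- arm.hand_in(): hands the job in; it is judged then, once.
The state is a dict: "time": time; "joint_pos": joint angles; "qvel": joint speeds; "joint_efforts": joint torques, N m; "tcp_pos": TCP position; "eef_rot": TCP orientation; "contact_force": force on the tool from outside, world axes, zero at the start; "moment": the same for the moment, N m; "finger_gap": finger opening in m; "gripper_force": force on a finger pad.
Only numpy, scipy, OpenCV 4.12 (cv2) and the standard library are available. Lean on these libraries where they do the work, as an engineer would, in place of code of your own. Each camera call takes 0.05 s, during which the arm holds its last target. There are 200 camera calls.

## Working session

There is one attempt and no reset: what is moved stays moved. The work goes in short steps, Python scripts to look and compute and a tool call to move; the robot and the scene stay as the last step left them, time stands still between calls to the robot, and variables do not carry over. Pictures are saved under pics/ and viewed, at most 10 in all, crops included, and the job is handed in when it is done.

Besides the shell and the picture viewer there is one more tool, called after "Call:" as name(argument=value, ...), one argument or row to a line, values as JSON. step_arm: Moves the arm, as the interface text tells. Its arguments: {"type":"object","properties":{"linear":{"type":"array","items":{"type":"array","items":{"type":"number"}}},"yaw":{"type":"array","items":{"type":"number"}},"jaw":{"type":"array","items":{"type":"number"}},"force":{"type":"number"}},"required":["linear","yaw","jaw"]}

```bash
mkdir -p pics; cat > h.py <<'E'
import numpy as np, cv2
from cell import arm
def cap(n):
    s=arm.get_state(); c=arm.capture(n); return s,c
def pts(c,uv,z):
    K=c["camera_matrix"];R=cv2.Rodrigues(np.array(c["rvec"],float))[0];t=np.array(c["tvec"],float).ravel()
    o=-R.T@t
    d=(R.T@np.linalg.inv(K)@np.c_[np.array(uv,float),np.ones(len(uv))].T).T
    return o+d*((z-o[2])/d[:,2])[:,None]
def red(c,v=70):
    h=cv2.cvtColor(c["pixels"],cv2.COLOR_BGR2HSV)
    m=(((h[...,0]<9)|(h[...,0]>171))&(h[...,1]>130)&(h[...,2]>v)).astype(np.uint8)
    n,l,s,ce=cv2.connectedComponentsWithStats(m)
    return [(s[i],ce[i]) for i in range(1,n) if s[i][4]>8]
E
python3 - <<'E'
from h import *
for n in("scene","side"):
    s,c=cap(n); cv2.imwrite(f"pics/{n}0.png",c["pixels"]); np.savez(f"{n}0.npz",**c)
    for st,ce in red(c): print(n,st,ce.round(1),pts(c,[ce],.076).round(3))
print(arm.get_state())
E
```

```text
scene [202  50  10  20  73] [206.2  59.9] [[ 1.318 -0.584  0.076]]
scene [266 137  13  14  89] [272.  143.6] [[ 0.719 -0.322  0.076]]
scene [309 158   5   4  16] [310.8 159.3] [[ 0.574 -0.336  0.076]]
scene [340 168   7   5  11] [343.7 169.5] [[ 0.47  -0.36   0.076]]
side [159  88   8  20  57] [162.9  97.9] [[ 1.271 -0.707  0.076]]
side [328  91   5   5  19] [330.4  92.8] [[ 0.588 -1.067  0.076]]
side [253 154  10  14  69] [257.6 160.2] [[ 0.666 -0.381  0.076]]
side [319 182   5   4  15] [320.9 183.4] [[ 0.421 -0.328  0.076]]
{'time': 0.1, 'joint_pos': array([-1.25538118e+00,  2.77090085e-01, -2.77283108e-02,  1.26802539e+00,
       -1.54911246e-05,  1.46742182e+00]), 'qvel': array([-0.00082524, -0.00120965,  0.00200709,  0.00297031,  0.00106841,
       -0.00055205]), 'joint_efforts': array([ 2.23908341e-04, -4.46708143e+01,  2.96128339e+01,  8.44746886e-03,
       -8.55346821e-05, -3.44798025e-06]), 'tcp_pos': array([ 0.25395445, -0.57035491,  0.25225817]), 'eef_rot': array([-1.01716333e-03,  9.78156376e-01,  2.07867883e-01, -1.16035149e-04]), 'contact_force': array([0.1899949 , 0.66518199, 0.65960478]), 'moment': array([0.05776977, 0.01676558, 0.03124284]), 'gripper_force': 0.0, 'finger_gap': 0.08572260230420227}
```

View pics/scene0.png

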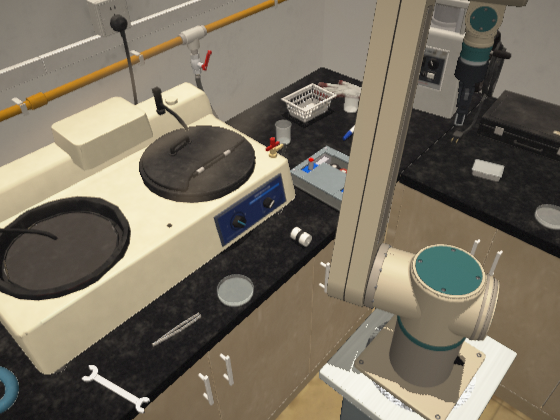

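View pics/side0.png

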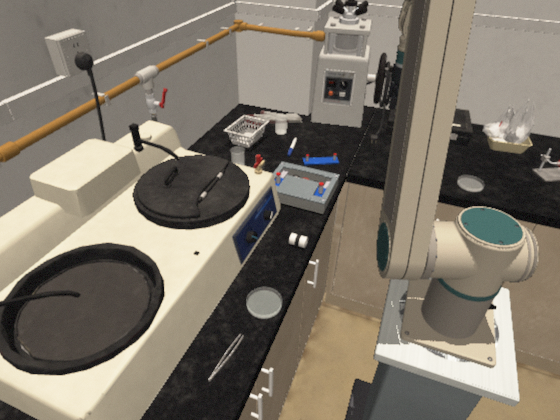

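Side view: the grey case is around (305,187), and a loose blue plate lies behind it at (321,160). In the scene view the case is partly hidden by the arm. I'll take one close crop.

```bash
python3 - <<'E'
from h import *
a=np.load("side0.npz")["pixels"][140:220,225:355];b=np.load("scene0.npz")["pixels"][130:215,255:385]
f=lambda i:cv2.resize(i,(780,290) if 0 else None,fx=4.5,fy=3.6,interpolation=cv2.INTER_CUBIC)
A,B=f(a),f(b);w=min(A.shape[1],B.shape[1]);cv2.imwrite("pics/crop.png",np.vstack([A[:,:w],B[:,:w]]))
E
```

```text
(no output)
```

View pics/crop.png

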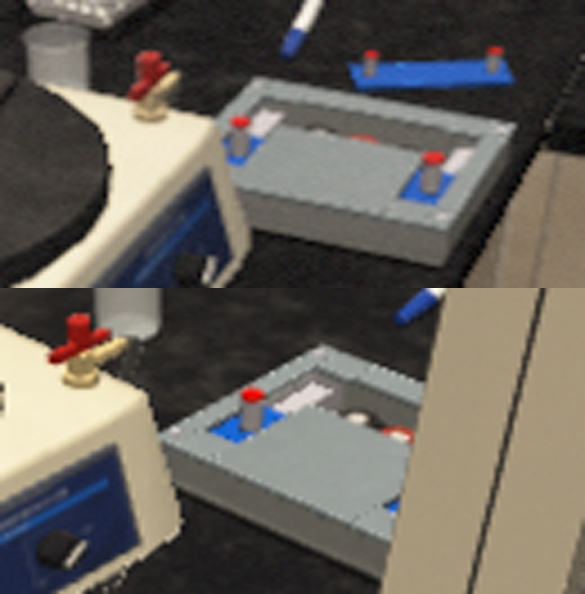

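Candidates, in side-view pixels:
- Case posts at (278,174) and (321,184). These are red caps in the slots of the grey case.
- Loose blue plate's posts at (307,156) and (335,154), on the worktop behind the case, so a decoy.
- Red tap at (258,160) and pen at (293,145), neither part of the job.

I choose the case. Next I'll measure its deck, the posts and the clearance to the machine.

```bash
python3 - <<'E'
from h import *
S=dict(np.load("side0.npz"));C=dict(np.load("scene0.npz"))
print("far",pts(S,[(278.3,173.6)],.076).round(3),pts(C,[(310.8,159.3)],.076).round(3),"near",pts(S,[(320.9,183.4)],.076).round(3))
# deck corners side crop: back-left, back-right, front-right
cr=[(225+255/4.5,140+78/3.6),(225+516/4.5,140+125/3.6),(225+442/4.5,140+228/3.6)]
print("corners side BL BR FR",pts(S,cr,.048).round(3).tolist())
print("scene BL, L",pts(C,[(255+323/4.5,130+(346-288)/3.6),(255+162/4.5,130+(435-288)/3.6)],.048).round(3).tolist())
for n,c in(("side",S),("scene",C)):
    K=c["camera_matrix"];R=cv2.Rodrigues(c["rvec"])[0];d=c["depth"];v,u=np.mgrid[:420,:560]
    p=np.linalg.inv(K)@np.stack([u.ravel(),v.ravel(),np.ones(u.size)])*d.ravel()
    w=(R.T@(p-c["tvec"].reshape(3,1))).T; w=w[d.ravel()>0]
    for x0 in np.arange(.3,.85,.05):
        print(n,round(x0,2),[ (round(float(w[q][:,2].max()),2) if (q:=(abs(w[:,0]-x0)<.025)&(abs(w[:,1]-y0)<.025)&(w[:,2]<.5)).any() else None) for y0 in np.arange(-.6,-.1,.05)])
w=arm.capture("wrist");print(w["mount"].round(3))
cv2.imwrite("pics/w0.png",w["pixels"])
E
```

```text
far [[ 0.569 -0.329  0.076]] [[ 0.574 -0.336  0.076]] near [[ 0.422 -0.328  0.076]]
corners side BL BR FR [[0.6, -0.447, 0.048], [0.385, -0.444, 0.048], [0.393, -0.265, 0.048]]
scene BL, L [[0.604, -0.454, 0.048], [0.606, -0.282, 0.048]]
side 0.3 [0.5, 0.48, -0.79, -0.79, -0.79, -0.79, -0.79, -0.79, -0.8, -0.79]
side 0.35 [0.0, 0.0, -0.8, -0.79, -0.79, -0.79, -0.79, -0.79, -0.12, -0.11]
side 0.4 [0.0, 0.0, 0.0, 0.05, 0.05, 0.08, 0.07, 0.05, 0.0, 0.0]
side 0.45 [0.03, 0.01, 0.0, 0.05, 0.05, 0.07, 0.07, 0.05, 0.0, 0.0]
side 0.5 [0.01, 0.01, 0.0, 0.05, 0.05, 0.05, 0.05, 0.05, 0.14, 0.16]
side 0.55 [0.01, 0.03, -0.0, 0.05, 0.05, 0.07, 0.05, 0.05, 0.21, 0.23]
side 0.6 [0.02, 0.01, -0.0, 0.05, 0.05, 0.07, 0.04, None, 0.2, 0.23]
side 0.65 [0.01, 0.0, 0.0, 0.0, None, None, None, None, 0.18, 0.22]
side 0.7 [0.0, 0.0, 0.0, -0.0, None, None, None, None, None, 0.22]
side 0.75 [0.07, 0.07, 0.0, 0.07, 0.07, None, None, None, 0.18, 0.22]
side 0.8 [0.04, 0.06, -0.0, 0.07, 0.07, None, None, None, 0.19, 0.19]
scene 0.3 [0.34, 0.49, None, None, None, None, None, None, -0.78, -0.78]
scene 0.35 [0.01, 0.01, None, None, None, None, None, None, -0.11, -0.1]
scene 0.4 [0.01, 0.01, -0.65, -0.58, -0.52, -0.46, 0.05, 0.05, 0.01, 0.03]
scene 0.45 [None, None, None, None, 0.05, 0.06, 0.06, 0.06, 0.01, 0.01]
scene 0.5 [None, None, None, 0.06, 0.05, 0.06, 0.06, 0.06, 0.15, 0.17]
scene 0.55 [None, 0.01, 0.01, 0.06, 0.05, 0.08, 0.08, 0.06, 0.22, 0.24]
scene 0.6 [0.03, 0.02, 0.01, 0.05, 0.06, 0.08, 0.06, 0.18, 0.22, 0.24]
scene 0.65 [0.02, 0.02, 0.01, 0.01, 0.01, 0.01, None, None, 0.19, 0.22]
scene 0.7 [0.01, 0.01, 0.01, 0.01, 0.01, 0.01, None, None, 0.19, 0.22]
scene 0.75 [0.07, 0.07, 0.01, 0.07, 0.07, 0.01, None, None, 0.19, 0.22]
scene 0.8 [0.07, 0.07, 0.01, 0.08, 0.07, 0.01, None, None, 0.19, 0.19]
[[ 0.001 -0.954 -0.301  0.078]
 [ 1.     0.001 -0.001 -0.   ]
 [ 0.001 -0.301  0.954 -0.121]
 [ 0.     0.     0.     1.   ]]
```

Call:
step_arm(
  linear=[
    [3,3,0],
    [6,6,0],
    [9,9,0],
    [12,12,0],
    [15,15,0],
    [17,17.5,0],
    [18,19.5,0],
    [18,20,0],
  ],
  yaw=[-3,-6,-9,-12,-15,-18,-21,-24],
  jaw=[0,0,0,0,0,0,0,0],
)

```text
time: 0.95
tcp_pos: [0.4352, -0.3684, 0.2529]
eef_rot: [-0.001, 1.0, 0.001, -0.0]
contact_force: [0.4, -0.6, -0.5]
finger_gap: 0.0002
gripper_force: 0.0
```

```bash
cat >> h.py <<'E'
from scipy.spatial.transform import Rotation as Ro
def wrist():
    s=arm.get_state(); c=arm.capture("wrist"); q=s["eef_rot"]
    T=np.eye(4);T[:3,:3]=Ro.from_quat(q[[1,2,3,0]]).as_matrix();T[:3,3]=s["tcp_pos"]
    M=np.linalg.inv(T@c["mount"]); c["rvec"]=cv2.Rodrigues(M[:3,:3])[0];c["tvec"]=M[:3,3];return s,c
E
python3 - <<'E'
from h import *
s,c=wrist();print(s["time"],s["tcp_pos"],s["eef_rot"],s["contact_force"],s["finger_gap"])
cv2.imwrite("pics/w1.png",c["pixels"]);np.savez("w1.npz",**c)
for st,ce in red(c): print(st,ce.round(1),pts(c,[ce],.076).round(4))
E
```

```text
0.95 [ 0.43523566 -0.36843229  0.25289137] [-7.10856956e-04  9.99999571e-01  5.66453337e-04 -1.78869440e-04] [ 0.44862129 -0.58375777 -0.48859929] 0.00019927918918671814
[235  35  16  19 223] [242.4  43.9] [[ 0.5741 -0.3352  0.076 ]]
[451  87   7   5  28] [454.3  89. ] [[ 0.5366 -0.5334  0.076 ]]
[294 114  28  29 465] [307.2 127.7] [[ 0.5012 -0.3961  0.076 ]]
[477 175   8   7  42] [480.  177.8] [[ 0.4518 -0.5752  0.076 ]]
[239 195  13  14 151] [244.8 201.8] [[ 0.4255 -0.3326  0.076 ]]
```

View pics/w1.png

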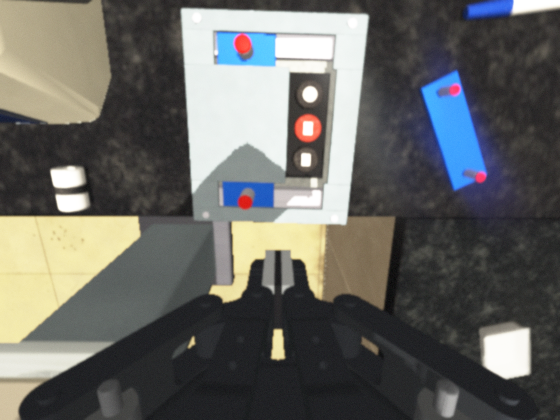

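The wrist view shows the case from above: far post (242,44), near post (245,202), window at (307,127) to the right. The decoy plate is at (455,130) and the tape roll at (70,190).

```bash
cat >> h.py <<'E'
def case(c):
    h=cv2.cvtColor(c["pixels"],cv2.COLOR_BGR2HSV)
    m=((h[...,1]<60)&(h[...,2]>85)).astype(np.uint8)
    m=cv2.morphologyEx(m,cv2.MORPH_OPEN,np.ones((5,5)))
    cs=cv2.findContours(m,cv2.RETR_EXTERNAL,cv2.CHAIN_APPROX_NONE)[0]
    return cs
E
python3 - <<'E'
from h import *
c=dict(np.load("w1.npz"))
P=pts(c,[(182,10),(368,15),(347,224),(194,220)],.048);print(P.round(4).tolist(),P.mean(0).round(4))
for k in case(c):
    if cv2.contourArea(k)>8000:
        u=k[:,0,:]; p=pts(c,u,.048); r=cv2.minAreaRect((p[:,:2]*1000).astype(np.float32)); print(cv2.boundingRect(k),r)
        # screw-like corners via side/top lines
E
```

```text
[[0.6089, -0.2752, 0.048], [0.6049, -0.4539, 0.048], [0.3903, -0.4493, 0.048], [0.3948, -0.2687, 0.048]] [ 0.4997 -0.3618  0.048 ]
(0, 7, 376, 373) ((350.2060241699219, -252.670654296875), (270.32916259765625, 649.9583129882812), 54.165435791015625)
```

Call:
step_arm(
  linear=[
    [0,4,-3],
    [-1,7,-6],
    [-1,7,-10],
    [-1,7,-14],
    [-1,7,-16.5],
    [-1,7,-17.5],
    [-1,7,-17.5],
  ],
  yaw=[-0.5,-1,-1.5,-1.5,-1.5,-1.5,-1.5],
  jaw=[0,0,0,0,0,0,0],
)

```text
time: 1.7
tcp_pos: [0.423, -0.3004, 0.0769]
eef_rot: [-0.001, 1.0, -0.013, -0.001]
contact_force: [0.7, 0.2, -0.0]
finger_gap: 0.0003
gripper_force: 0.0
```

Call:
step_arm(
  linear=[
    [0,-0.2,0],
    [0,-0.4,0],
    [0,-0.6,0],
    [0,-0.8,0],
    [0,-1.0,0],
    [0,-1.2,0],
    [0,-1.2,0],
  ],
  yaw=[0,0,0,0,0,0,0],
  jaw=[0,0,0,0,0,0,0],
)

```text
time: 2.4
tcp_pos: [0.4244, -0.3122, 0.0786]
eef_rot: [-0.001, 1.0, -0.013, 0.0]
contact_force: [-0.7, 4.5, 4.1]
finger_gap: -0.0004
gripper_force: 2.2
```

Call:
step_arm(
  linear=[
    [0,-0.1,0],
    [0,-0.2,0],
    [0,-0.3,0],
    [0,-0.3,0],
  ],
  yaw=[0,0,0,0],
  jaw=[0,0,0,0],
)

```text
time: 2.8
tcp_pos: [0.4242, -0.3133, 0.0784]
eef_rot: [-0.003, 1.0, -0.012, 0.0]
contact_force: [1.1, 8.9, 8.0]
finger_gap: 0.0003
gripper_force: 4.6
```

```bash
cat >> h.py <<'E'
O=np.array([.4997,-.3618]);X=np.array([-.0258,-.9997]);Y=np.array([.9997,-.0258])
def look(tag=None):
    s,c=wrist(); print(s["time"],s["tcp_pos"].round(4),s["contact_force"].round(1))
    for st,ce in red(c):
        p=pts(c,[ce],.076)[0]; d=p[:2]-O
        if abs(d@X)<.07 and abs(abs(d@Y)-.075)<.02: print("post",st[4],ce.round(0),p.round(4),"case x,y mm",(1000*d@X).round(1),(1000*d@Y).round(1))
    if tag: cv2.imwrite(f"pics/{tag}.png",c["pixels"])
E
python3 - <<'E'
from h import *
look("a1")
for n in("side","scene"):
    s,c=cap(n)
    for st,ce in red(c):
        p=pts(c,[ce],.076)[0];d=p[:2]-O
        if abs(d@X)<.08 and abs(d@Y)<.1: print(n,st[4],ce.round(1),(1000*d@X).round(1),(1000*d@Y).round(1))
E
```

```text
2.8 [ 0.4242 -0.3133  0.0784] [1.1 8.9 8. ]
post 730 [322. 280.] [ 0.4261 -0.3336  0.076 ] case x,y mm -26.3 -74.3
side 9 [278.3 173.4] -33.6 68.8
scene 16 [310.8 159.3] -27.3 74.0
```

```bash
python3 - <<'E'
from h import *
print(arm.finger_overhang); s=arm.get_state(); print(s["moment"],s["finger_gap"])
E
```

```text
0.022
[ 1.72981963 -0.17769754  0.05703882] -4.017778688368045e-05
```

View pics/a1.png

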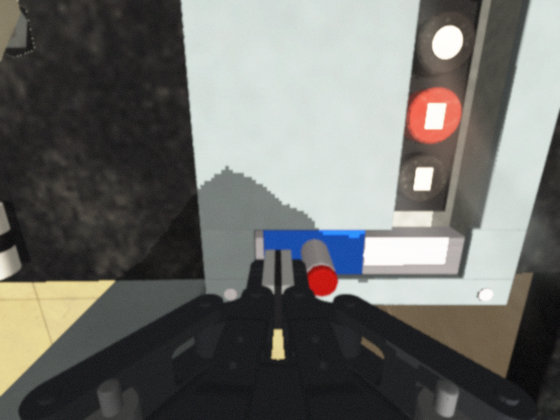

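Call:
step_arm(
  linear=[
    [0,0.5,0],
    [0,0.5,0.9],
    [0,0.2,0.9],
    [0,0,0.9],
    [0,-0.2,0.9],
    [0,-0.4,0.9],
    [0,-0.4,0.9],
  ],
  yaw=[0,0,0,0,0,0,0],
  jaw=[0,0,0,0,0,0,0],
)

```text
time: 3.65
tcp_pos: [0.4242, -0.3172, 0.0878]
eef_rot: [-0.004, 1.0, -0.013, 0.001]
contact_force: [-0.5, 11.1, 9.6]
finger_gap: -0.0001
gripper_force: 6.8
```

```bash
python3 - <<'E'
from h import *
print(arm.get_state()["joint_pos"].round(2)); look()
E
```

```text
[-0.77  0.26 -0.43  0.89  0.01  2.4 ]
3.65 [ 0.4242 -0.3172  0.0878] [-0.5 11.1  9.6]
post 596 [317. 271.] [ 0.4259 -0.3363  0.076 ] case x,y mm -23.6 -74.5
```

Call:
step_arm(
  linear=[
    [0,0.8,0],
    [0,0.8,4],
    [0.1,-0.5,4],
    [0.2,-1.7,4],
    [0.2,-1.7,4],
    [0.2,-1.7,1.5],
    [0.2,-1.7,-0.8],
    [0.2,-1.7,-0.8],
  ],
  yaw=[0,0,0,0,0,0,0,0],
  jaw=[0,0,4,4,4,4,4,4],
  force=60,
)

```text
time: 4.5
tcp_pos: [0.4229, -0.3342, 0.075]
eef_rot: [-0.003, 1.0, -0.013, -0.003]
contact_force: [-1.8, 0.8, -0.8]
finger_gap: 0.04
gripper_force: 0.0
```

```bash
python3 - <<'E'
from h import *
look("a2")
E
```

```text
4.5 [ 0.4229 -0.3342  0.075 ] [-1.8  0.8 -0.8]
post 823 [283. 283.] [ 0.4256 -0.3359  0.076 ] case x,y mm -23.9 -74.8
```

View pics/a2.png

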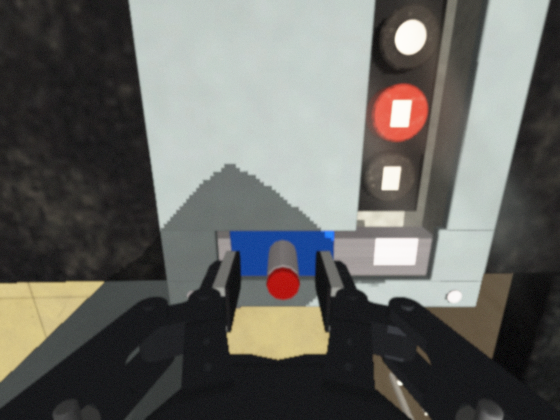

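The post (283,283) now sits between the two fingers (230 and 330). I'll push with the left pad.

Call:
step_arm(
  linear=[
    [0,-0.5,0],
    [0,-1.0,0],
    [0,-1.2,0],
    [0,-1.4,0],
    [0,-1.6,0],
    [0,-1.7,0],
    [0,-1.8,0],
    [0,-1.8,0],
  ],
  yaw=[0,0,0,0,0,0,0,0],
  jaw=[4,4,4,4,4,4,4,4],
)

```text
time: 5.35
tcp_pos: [0.4266, -0.3509, 0.0801]
eef_rot: [-0.005, 1.0, -0.012, 0.001]
contact_force: [2.3, 13.2, 8.9]
finger_gap: 0.0403
gripper_force: 5.9
```

```bash
python3 - <<'E'
from h import *
look()
s,c=cap("scene")
for st,ce in red(c):
    if 300<ce[0]<335: d=pts(c,[ce],.076)[0][:2]-O; print("far scene",ce.round(1),(1000*d@X).round(1))
E
```

```text
5.35 [ 0.4266 -0.3509  0.0801] [ 2.3 13.2  8.9]
post 765 [252. 285.] [ 0.4256 -0.3377  0.076 ] case x,y mm -22.2 -74.7
far scene [310.9 159.4] -27.6
```

Call:
step_arm(
  linear=[
    [0,1,0],
    [0,1,4],
    [5,1,4],
    [10,1,4],
    [14.8,1,4],
    [14.8,1,4],
    [14.8,1,1.5],
    [14.8,1,0],
  ],
  yaw=[0,0,0,0,0,0,0,0],
  jaw=[4,4,4,4,4,4,4,4],
)

```text
time: 6.25
tcp_pos: [0.5739, -0.345, 0.0784]
eef_rot: [0.0, 1.0, -0.013, -0.0]
contact_force: [-0.4, 0.8, -0.8]
finger_gap: 0.0403
gripper_force: 0.0
```

Call:
step_arm(
  linear=[
    [0,0,0],
    [0,-0.3,0],
    [0,-0.6,0],
    [0,-0.8,0],
    [0,-1.0,0],
    [0,-1.2,0],
    [0,-1.3,0],
    [0,-1.3,0],
  ],
  yaw=[0,0,0,0,0,0,0,0],
  jaw=[4,4,4,4,4,4,4,4],
)

```text
time: 7.05
tcp_pos: [0.5744, -0.3578, 0.0798]
eef_rot: [-0.0, 1.0, -0.013, 0.0]
contact_force: [0.1, 3.7, 1.6]
finger_gap: 0.0397
gripper_force: 2.1
```

```bash
python3 - <<'E'
from h import *
look()
E
```

```text
7.05 [ 0.5744 -0.3578  0.0798] [0.1 3.7 1.6]
post 788 [252. 280.] [ 0.5762 -0.3449  0.076 ] case x,y mm -18.9 76.1
```

Call:
step_arm(
  linear=[
    [0,-0.1,0],
    [0,-0.2,0],
    [0,-0.3,0],
    [0,-0.3,0],
  ],
  yaw=[0,0,0,0],
  jaw=[4,4,4,4],
)

```text
time: 7.5
tcp_pos: [0.5745, -0.3605, 0.0797]
eef_rot: [-0.0, 1.0, -0.013, 0.0]
contact_force: [0.2, 5.0, 2.3]
finger_gap: 0.0399
gripper_force: 2.5
```

Call:
step_arm(
  linear=[
    [0,-0.1,0],
    [0,-0.2,0],
    [0,-0.3,0],
    [0,-0.3,0],
  ],
  yaw=[0,0,0,0],
  jaw=[4,4,4,4],
)

```text
time: 7.9
tcp_pos: [0.5746, -0.3636, 0.0797]
eef_rot: [-0.0, 1.0, -0.013, 0.001]
contact_force: [0.9, 4.9, 1.4]
finger_gap: 0.0397
gripper_force: 2.5
```

Call:
step_arm(
  linear=[
    [0,-0.1,0],
    [0,-0.2,0],
    [0,-0.3,0],
    [0,-0.3,0],
  ],
  yaw=[0,0,0,0],
  jaw=[4,4,4,4],
)

```text
time: 8.3
tcp_pos: [0.5747, -0.3666, 0.0798]
eef_rot: [-0.0, 1.0, -0.013, 0.001]
contact_force: [1.0, 5.2, 3.1]
finger_gap: 0.0394
gripper_force: 2.5
```

```bash
python3 - <<'E'
from h import *
look()
s,c=cap("side");cv2.imwrite("pics/s2.png",c["pixels"])
for st,ce in red(c): d=pts(c,[ce],.076)[0][:2]-O; print(st[4],ce.round(1),(1000*d@X).round(1),(1000*d@Y).round(1))
E
```

```text
8.3 [ 0.5747 -0.3666  0.0798] [1.  5.2 3.1]
post 787 [252. 281.] [ 0.5761 -0.3536  0.076 ] case x,y mm -10.2 76.1
55 [162.9  98. ] 325.1 779.4
20 [330.2  92.8] 703.3 107.2
70 [257.5 160.1] 15.1 167.4
14 [321.2 182.4] -25.5 -78.2
```

Call:
step_arm(
  linear=[
    [0,1,0],
    [0,1,4],
    [-5,1.5,4],
    [-10,2.2,4],
    [-14.9,2.2,4],
    [-14.9,2.2,4],
    [-14.9,2.2,1.5],
    [-14.9,2.2,0],
  ],
  yaw=[0,0,0,0,0,0,0,0],
  jaw=[4,4,4,4,4,4,4,4],
)

```text
time: 9.2
tcp_pos: [0.4251, -0.3462, 0.0793]
eef_rot: [0.002, 1.0, -0.014, 0.0]
contact_force: [-0.2, -0.3, 0.1]
finger_gap: 0.0402
gripper_force: 0.0
```

Call:
step_arm(
  linear=[
    [0,0,0],
    [0,-0.3,0],
    [0,-0.6,0],
    [0,-0.8,0],
    [0,-1.0,0],
    [0,-1.2,0],
    [0,-1.2,0],
  ],
  yaw=[0,0,0,0,0,0,0],
  jaw=[4,4,4,4,4,4,4],
)

```text
time: 9.9
tcp_pos: [0.4255, -0.3552, 0.0801]
eef_rot: [-0.002, 1.0, -0.013, 0.001]
contact_force: [0.1, 7.6, 5.4]
finger_gap: 0.0396
gripper_force: 3.4
```

Call:
step_arm(
  linear=[
    [0,-0.1,0],
    [0,-0.2,0],
    [0,-0.3,0],
    [0,-0.4,0],
    [0,-0.4,0],
  ],
  yaw=[0,0,0,0,0],
  jaw=[4,4,4,4,4],
)

```text
time: 10.4
tcp_pos: [0.4252, -0.3584, 0.08]
eef_rot: [-0.003, 1.0, -0.013, 0.0]
contact_force: [-1.0, 8.5, 5.5]
finger_gap: 0.0399
gripper_force: 4.1
```

Call:
step_arm(
  linear=[
    [0,-0.15,0],
    [0,-0.3,0],
    [0,-0.45,0],
    [0,-0.6,0],
    [0,-0.7,0],
    [0,-0.7,0],
  ],
  yaw=[0,0,0,0,0,0],
  jaw=[4,4,4,4,4,4],
)

```text
time: 11.0
tcp_pos: [0.4248, -0.3651, 0.08]
eef_rot: [-0.003, 1.0, -0.013, -0.0]
contact_force: [-0.7, 9.3, 7.1]
finger_gap: 0.0398
gripper_force: 4.3
```

Moving steadily at about 9 N. Near post is at about -7.7, far post at -10.

Call:
step_arm(
  linear=[
    [0,-0.15,0],
    [0,-0.3,0],
    [0,-0.45,0],
    [0,-0.6,0],
    [0,-0.6,0],
  ],
  yaw=[0,0,0,0,0],
  jaw=[4,4,4,4,4],
)

```text
time: 11.5
tcp_pos: [0.4247, -0.3711, 0.08]
eef_rot: [-0.003, 1.0, -0.013, -0.0]
contact_force: [-1.5, 9.2, 7.9]
finger_gap: 0.04
gripper_force: 4.3
```

```bash
python3 - <<'E'
from h import *
look()
s,c=cap("scene")
for st,ce in red(c): 
    d=pts(c,[ce],.076)[0][:2]-O
    if abs(d@Y)<.11:print(st[4],ce.round(1),(1000*d@X).round(1),(1000*d@Y).round(1))
E
```

```text
11.5 [ 0.4247 -0.3711  0.08  ] [-1.5  9.2  7.9]
post 777 [252. 280.] [ 0.4264 -0.3581  0.076 ] case x,y mm -1.8 -73.4
11 [394.6 146.9] 194.7 -76.3
16 [314.8 156.1] -6.7 75.7
```

Call:
step_arm(
  linear=[
    [0,-0.1,0],
    [0,-0.2,0],
    [0,-0.3,0],
    [0,-0.4,0],
    [0,-0.4,0],
  ],
  yaw=[0,0,0,0,0],
  jaw=[4,4,4,4,4],
)

```text
time: 12.1
tcp_pos: [0.4247, -0.3749, 0.0799]
eef_rot: [-0.003, 1.0, -0.012, -0.0]
contact_force: [-1.4, 9.2, 8.1]
finger_gap: 0.0401
gripper_force: 4.5
```

Call:
step_arm(
  linear=[
    [0,1.2,0],
    [0,1.2,4],
    [5,1.2,4],
    [10,1.2,4],
    [14.9,1.2,4],
    [14.9,1.2,4],
    [14.9,1.2,1.5],
    [14.9,1.2,0],
  ],
  yaw=[0,0,0,0,0,0,0,0],
  jaw=[4,4,4,4,4,4,4,4],
)

```text
time: 12.9
tcp_pos: [0.5742, -0.3659, 0.0785]
eef_rot: [0.0, 1.0, -0.013, -0.0]
contact_force: [0.0, -0.1, -0.9]
finger_gap: 0.0401
gripper_force: 0.0
```

Call:
step_arm(
  linear=[
    [0,-0.3,0],
    [0,-0.6,0],
    [0,-0.8,0],
    [0,-1.0,0],
    [0,-1.2,0],
    [0,-1.4,0],
    [0,-1.6,0],
    [0,-1.6,0],
  ],
  yaw=[0,0,0,0,0,0,0,0],
  jaw=[4,4,4,4,4,4,4,4],
)

```text
time: 13.7
tcp_pos: [0.5744, -0.3812, 0.0798]
eef_rot: [-0.001, 1.0, -0.013, 0.0]
contact_force: [-0.4, 4.9, 1.1]
finger_gap: 0.0399
gripper_force: 2.6
```

Call:
step_arm(
  linear=[
    [0,-0.2,0],
    [0,-0.4,0],
    [0,-0.5,0],
    [0,-0.6,0],
    [0,-0.7,0],
    [0,-0.8,0],
    [0,-0.8,0],
  ],
  yaw=[0,0,0,0,0,0,0],
  jaw=[4,4,4,4,4,4,4],
)

```text
time: 14.4
tcp_pos: [0.574, -0.3862, 0.0799]
eef_rot: [-0.004, 1.0, -0.012, -0.0]
contact_force: [-1.1, 10.6, 6.5]
finger_gap: 0.0399
gripper_force: 5.6
```

```bash
python3 - <<'E'
from h import *
look()
s,c=cap("side")
for st,ce in red(c): 
    d=pts(c,[ce],.076)[0][:2]-O
    if abs(d@Y)<.11:print(st[4],ce.round(1),(1000*d@X).round(1),(1000*d@Y).round(1))
E
```

```text
14.4 [ 0.574  -0.3862  0.0799] [-1.1 10.6  6.5]
post 783 [252. 278.] [ 0.5767 -0.373   0.076 ] case x,y mm 9.2 77.3
20 [330.2  92.8] 703.3 107.2
14 [323.1 178.1] 0.8 -76.5
```

Call:
step_arm(
  linear=[
    [0,1.0,0],
    [0,1.2,4],
    [-5,1.8,4],
    [-10,1.8,4],
    [-14.9,1.8,4],
    [-14.9,1.8,4],
    [-14.9,1.8,1.5],
    [-14.9,1.8,0],
  ],
  yaw=[0,0,0,0,0,0,0,0],
  jaw=[4,4,4,4,4,4,4,4],
)

```text
time: 15.3
tcp_pos: [0.4255, -0.3738, 0.0798]
eef_rot: [0.002, 1.0, -0.014, 0.001]
contact_force: [0.3, 0.8, -0.2]
finger_gap: 0.04
gripper_force: 0.0
```

Call:
step_arm(
  linear=[
    [0,-0.3,0],
    [0,-0.5,0],
    [0,-0.7,0],
    [0,-0.9,0],
    [0,-1.1,0],
    [0,-1.2,0],
    [0,-1.2,0],
  ],
  yaw=[0,0,0,0,0,0,0],
  jaw=[4,4,4,4,4,4,4],
)

```text
time: 16.0
tcp_pos: [0.4253, -0.3836, 0.0797]
eef_rot: [-0.001, 1.0, -0.013, 0.0]
contact_force: [-0.5, 5.7, 2.5]
finger_gap: 0.0404
gripper_force: 2.5
```

Call:
step_arm(
  linear=[
    [0,-0.15,0],
    [0,-0.3,0],
    [0,-0.45,0],
    [0,-0.6,0],
    [0,-0.7,0],
    [0,-0.7,0],
  ],
  yaw=[0,0,0,0,0,0],
  jaw=[4,4,4,4,4,4],
)

```text
time: 16.6
tcp_pos: [0.4247, -0.3895, 0.0796]
eef_rot: [-0.002, 1.0, -0.013, -0.0]
contact_force: [-1.7, 7.7, 4.9]
finger_gap: 0.0396
gripper_force: 3.6
```

Call:
step_arm(
  linear=[
    [0,-0.1,0],
    [0,-0.2,0],
    [0,-0.3,0],
    [0,-0.4,0],
    [0,-0.4,0],
  ],
  yaw=[0,0,0,0,0],
  jaw=[4,4,4,4,4],
)

```text
time: 17.1
tcp_pos: [0.4241, -0.3929, 0.0795]
eef_rot: [-0.002, 1.0, -0.013, -0.001]
contact_force: [-3.1, 8.9, 7.0]
finger_gap: 0.0397
gripper_force: 4.0
```

```bash
python3 - <<'E'
from h import *
look()
s,c=cap("scene")
for st,ce in red(c): 
    d=pts(c,[ce],.076)[0][:2]-O
    if abs(d@Y)<.11:print(st[4],ce.round(1),(1000*d@X).round(1),(1000*d@Y).round(1))
E
```

```text
17.1 [ 0.4241 -0.3929  0.0795] [-3.1  8.9  7. ]
post 777 [252. 280.] [ 0.4263 -0.3799  0.076 ] case x,y mm 20.0 -72.9
11 [394.6 146.9] 194.7 -76.3
17 [318.9 153.4] 12.0 75.3
```

Call:
step_arm(
  linear=[
    [0,1.2,0],
    [0,1.2,4],
    [5,1.2,4],
    [10,1.2,4],
    [15,1.2,4],
    [15,1.2,4],
    [15,1.2,1.5],
    [15,1.2,0],
  ],
  yaw=[0,0,0,0,0,0,0,0],
  jaw=[4,4,4,4,4,4,4,4],
)

```text
time: 18.0
tcp_pos: [0.5756, -0.3833, 0.0785]
eef_rot: [0.001, 1.0, -0.013, 0.0]
contact_force: [0.1, 1.3, -0.1]
finger_gap: 0.0401
gripper_force: 0.0
```

Call:
step_arm(
  linear=[
    [0,-0.3,0],
    [0,-0.6,0],
    [0,-0.8,0],
    [0,-1.0,0],
    [0,-1.2,0],
    [0,-1.4,0],
    [0,-1.6,0],
    [0,-1.6,0],
  ],
  yaw=[0,0,0,0,0,0,0,0],
  jaw=[4,4,4,4,4,4,4,4],
)

```text
time: 18.8
tcp_pos: [0.5755, -0.3991, 0.0798]
eef_rot: [-0.0, 1.0, -0.013, 0.0]
contact_force: [0.7, 3.9, 1.0]
finger_gap: 0.0399
gripper_force: 1.7
```

Far post is at about 22. Continuing to about 29.

Call:
step_arm(
  linear=[
    [0,-0.15,0],
    [0,-0.3,0],
    [0,-0.45,0],
    [0,-0.6,0],
    [0,-0.7,0],
    [0,-0.7,0],
  ],
  yaw=[0,0,0,0,0,0],
  jaw=[4,4,4,4,4,4],
)

```text
time: 19.4
tcp_pos: [0.5752, -0.4031, 0.0798]
eef_rot: [-0.003, 1.0, -0.012, 0.0]
contact_force: [0.1, 9.5, 5.3]
finger_gap: 0.0401
gripper_force: 4.8
```

```bash
python3 - <<'E'
from h import *
look()
s,c=cap("side")
for st,ce in red(c): 
    d=pts(c,[ce],.076)[0][:2]-O
    if abs(d@Y)<.11:print(st[4],ce.round(1),(1000*d@X).round(1),(1000*d@Y).round(1))
E
```

```text
19.4 [ 0.5752 -0.4031  0.0798] [0.1 9.5 5.3]
post 762 [252. 281.] [ 0.5767 -0.3899  0.076 ] case x,y mm 26.1 77.7
18 [330.5  92.8] 703.5 106.0
11 [324.6 175.9] 15.1 -77.2
```

Call:
step_arm(
  linear=[
    [0,1.0,0],
    [0,1.2,4],
    [-5,1.8,4],
    [-10,1.8,4],
    [-15,1.8,4],
    [-15,1.8,4],
    [-15,1.8,1.5],
    [-15,1.8,0],
  ],
  yaw=[0,0,0,0,0,0,0,0],
  jaw=[4,4,4,4,4,4,4,4],
)

```text
time: 20.3
tcp_pos: [0.4252, -0.3897, 0.0796]
eef_rot: [0.002, 1.0, -0.014, 0.001]
contact_force: [0.3, 0.5, -0.4]
finger_gap: 0.0399
gripper_force: 0.0
```

Call:
step_arm(
  linear=[
    [0,-0.3,0],
    [0,-0.6,0],
    [0,-0.8,0],
    [0,-1.0,0],
    [0,-1.2,0],
    [0,-1.4,0],
    [0,-1.5,0],
    [0,-1.5,0],
  ],
  yaw=[0,0,0,0,0,0,0,0],
  jaw=[4,4,4,4,4,4,4,4],
)

```text
time: 21.1
tcp_pos: [0.4252, -0.4021, 0.0798]
eef_rot: [-0.001, 1.0, -0.013, 0.0]
contact_force: [-0.7, 4.4, 1.8]
finger_gap: 0.0396
gripper_force: 2.5
```

Call:
step_arm(
  linear=[
    [0,-0.15,0],
    [0,-0.3,0],
    [0,-0.4,0],
    [0,-0.5,0],
    [0,-0.6,0],
    [0,-0.6,0],
  ],
  yaw=[0,0,0,0,0,0],
  jaw=[4,4,4,4,4,4],
)

```text
time: 21.7
tcp_pos: [0.4246, -0.4072, 0.0797]
eef_rot: [-0.002, 1.0, -0.013, -0.001]
contact_force: [-1.2, 7.0, 4.8]
finger_gap: 0.0401
gripper_force: 3.4
```

```bash
python3 - <<'E'
from h import *
look()
s,c=cap("scene")
for st,ce in red(c): 
    d=pts(c,[ce],.076)[0][:2]-O
    if abs(d@Y)<.11:print(st[4],ce.round(1),(1000*d@X).round(1),(1000*d@Y).round(1))
E
```

```text
21.7 [ 0.4246 -0.4072  0.0797] [-1.2  7.   4.8]
post 778 [252. 280.] [ 0.4263 -0.3942  0.076 ] case x,y mm 34.3 -72.5
11 [394.6 146.9] 194.7 -76.3
17 [321.9 150.8] 28.8 77.3
```

Call:
step_arm(
  linear=[
    [0,1.0,0],
    [0,1.0,4],
    [5,1.0,4],
    [10,1.0,4],
    [15,1.0,4],
    [15,1.0,4],
    [15,1.0,1.5],
    [15,1.0,0],
  ],
  yaw=[0,0,0,0,0,0,0,0],
  jaw=[4,4,4,4,4,4,4,4],
)

```text
time: 22.6
tcp_pos: [0.5755, -0.3992, 0.0786]
eef_rot: [0.001, 1.0, -0.013, 0.0]
contact_force: [-0.8, 0.0, -0.6]
finger_gap: 0.04
gripper_force: 0.0
```

Call:
step_arm(
  linear=[
    [0,-0.3,0],
    [0,-0.5,0],
    [0,-0.7,0],
    [0,-0.9,0],
    [0,-1.1,0],
    [0,-1.3,0],
    [0,-1.3,0],
  ],
  yaw=[0,0,0,0,0,0,0],
  jaw=[4,4,4,4,4,4,4],
)

```text
time: 23.3
tcp_pos: [0.5754, -0.4122, 0.0797]
eef_rot: [0.0, 1.0, -0.013, 0.0]
contact_force: [-0.6, 2.3, -0.7]
finger_gap: 0.0397
gripper_force: 1.3
```

Call:
step_arm(
  linear=[
    [0,-0.1,0],
    [0,-0.2,0],
    [0,-0.3,0],
    [0,-0.4,0],
    [0,-0.5,0],
    [0,-0.5,0],
  ],
  yaw=[0,0,0,0,0,0],
  jaw=[4,4,4,4,4,4],
)

```text
time: 23.9
tcp_pos: [0.5754, -0.4147, 0.0797]
eef_rot: [-0.002, 1.0, -0.013, 0.0]
contact_force: [0.9, 7.8, 3.3]
finger_gap: 0.0399
gripper_force: 4.3
```

```bash
python3 - <<'E'
from h import *
look()
E
```

```text
23.9 [ 0.5754 -0.4147  0.0797] [0.9 7.8 3.3]
post 756 [252. 281.] [ 0.5768 -0.4015  0.076 ] case x,y mm 37.7 78.1
```

Call:
step_arm(
  linear=[
    [0,0.8,0],
    [0,1.0,4],
    [-5,1.6,4],
    [-10,1.6,4],
    [-15,1.6,4],
    [-15,1.6,4],
    [-15,1.6,1.5],
    [-15,1.6,0],
  ],
  yaw=[0,0,0,0,0,0,0,0],
  jaw=[4,4,4,4,4,4,4,4],
)

```text
time: 24.75
tcp_pos: [0.4253, -0.4027, 0.0795]
eef_rot: [0.002, 1.0, -0.014, 0.001]
contact_force: [-0.2, 0.5, 0.1]
finger_gap: 0.0401
gripper_force: 0.0
```

Call:
step_arm(
  linear=[
    [0,-0.3,0],
    [0,-0.5,0],
    [0,-0.7,0],
    [0,-0.8,0],
    [0,-0.9,0],
    [0,-1.0,0],
    [0,-1.1,0],
    [0,-1.1,0],
  ],
  yaw=[0,0,0,0,0,0,0,0],
  jaw=[4,4,4,4,4,4,4,4],
)

```text
time: 25.55
tcp_pos: [0.4256, -0.4106, 0.08]
eef_rot: [-0.001, 1.0, -0.013, 0.0]
contact_force: [0.6, 6.3, 3.3]
finger_gap: 0.0402
gripper_force: 2.9
```

Call:
step_arm(
  linear=[
    [0,-0.1,0],
    [0,-0.2,0],
    [0,-0.3,0],
    [0,-0.3,0],
  ],
  yaw=[0,0,0,0],
  jaw=[4,4,4,4],
)

```text
time: 25.95
tcp_pos: [0.4253, -0.4125, 0.0799]
eef_rot: [-0.003, 1.0, -0.013, 0.0]
contact_force: [1.1, 9.0, 4.8]
finger_gap: 0.0403
gripper_force: 4.1
```

Call:
step_arm(
  linear=[
    [0,-0.1,0],
    [0,-0.2,0],
    [0,-0.2,0],
  ],
  yaw=[0,0,0],
  jaw=[4,4,4],
)

```text
time: 26.25
tcp_pos: [0.4253, -0.4127, 0.0798]
eef_rot: [-0.004, 1.0, -0.012, 0.0]
contact_force: [1.2, 12.5, 8.5]
finger_gap: 0.0401
gripper_force: 6.0
```

```bash
python3 - <<'E'
from h import *
look()
E
```

```text
26.25 [ 0.4253 -0.4127  0.0798] [ 1.2 12.5  8.5]
post 775 [252. 281.] [ 0.4263 -0.3995  0.076 ] case x,y mm 39.6 -72.4
```

Call:
step_arm(
  linear=[
    [0,0.8,0],
    [0,0.8,4],
    [5,0.8,4],
    [10,0.8,4],
    [15,0.8,4],
    [15,0.8,4],
    [15,0.8,1.5],
    [15,0.8,0],
  ],
  yaw=[0,0,0,0,0,0,0,0],
  jaw=[4,4,4,4,4,4,4,4],
)

```text
time: 27.1
tcp_pos: [0.5752, -0.4093, 0.0786]
eef_rot: [0.001, 1.0, -0.013, -0.0]
contact_force: [-0.4, -0.0, -1.2]
finger_gap: 0.0401
gripper_force: 0.0
```

Call:
step_arm(
  linear=[
    [0,-0.2,0],
    [0,-0.4,0],
    [0,-0.6,0],
    [0,-0.7,0],
    [0,-0.8,0],
    [0,-0.9,0],
    [0,-1.0,0],
    [0,-1.0,0],
  ],
  yaw=[0,0,0,0,0,0,0,0],
  jaw=[4,4,4,4,4,4,4,4],
)

```text
time: 27.9
tcp_pos: [0.5751, -0.416, 0.0799]
eef_rot: [-0.003, 1.0, -0.012, 0.0]
contact_force: [-1.5, 8.6, 4.0]
finger_gap: 0.0398
gripper_force: 4.4
```

Call:
step_arm(
  linear=[
    [0,-0.1,0],
    [0,-0.2,0],
    [0,-0.2,0],
  ],
  yaw=[0,0,0],
  jaw=[4,4,4],
)

```text
time: 28.2
tcp_pos: [0.5751, -0.4162, 0.0798]
eef_rot: [-0.005, 1.0, -0.012, 0.0]
contact_force: [-0.2, 12.6, 5.4]
finger_gap: 0.0397
gripper_force: 6.2
```

```bash
python3 - <<'E'
from h import *
look()
E
```

```text
28.2 [ 0.5751 -0.4162  0.0798] [-0.2 12.6  5.4]
post 756 [252. 280.] [ 0.5766 -0.4029  0.076 ] case x,y mm 39.1 78.0
```

Call:
step_arm(
  linear=[
    [0,1.1,0],
    [0,1.1,0],
    [0,1.1,5],
    [-5,1.1,10],
    [-10,1.1,15],
    [-13.5,2,17],
    [-13.5,3,17],
    [-13.5,3,17],
  ],
  yaw=[0,0,0,0,0,0,0,0],
  jaw=[4,4,4,4,4,4,4,4],
)

```text
time: 29.05
tcp_pos: [0.4388, -0.3924, 0.2542]
eef_rot: [0.003, 1.0, -0.014, 0.002]
contact_force: [0.7, -0.8, -0.0]
finger_gap: 0.04
gripper_force: 0.0
```

```bash
python3 - <<'E'
from h import *
look("end")
E
```

```text
29.05 [ 0.4388 -0.3924  0.2542] [ 0.7 -0.8 -0. ]
post 232 [284.  48.] [ 0.5754 -0.4024  0.076 ] case x,y mm 38.6 76.7
post 140 [284. 204.] [ 0.4269 -0.3989  0.076 ] case x,y mm 39.0 -71.8
```

View pics/end.png

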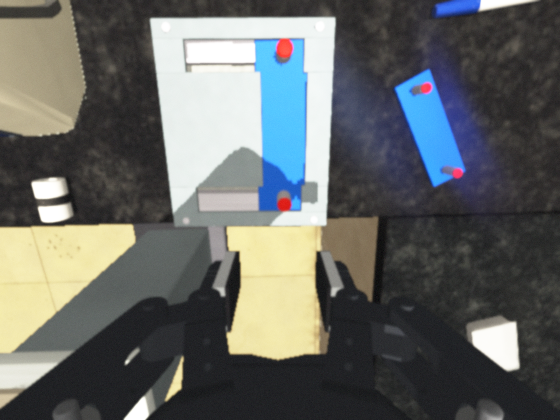

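The blue shutter fills the window and sits square. Its posts, at (284,48) and (284,204), are both home, and the tape roll at (52,198) is where it was. Handing in.

```bash
python3 -c "
from cell import arm
print(arm.hand_in())"
```

```text
the job is handed in; nothing more can be done
None
```

The shutter is closed and handed in: both posts stopped against the end stop (measured about +39 mm, home is +40 mm) and square to within about 0.003 rad. The highest push read was about 15 N, the gripper is clear, no bystander was touched, and it took about 29 s.

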